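# Build up a gear shaft

### The job

Build up the shaft that stands in the holding block: slide the gear on first, hub upwards, right down to the shaft's shoulder, then the spacer sleeve, then the ball bearing and last the clamp collar, each resting flat on the one below. Lower the parts onto the shaft rather than dropping them, and leave the parts bin, the spray bottle and the mallet where they are.

Things in the scene. Friction and masses are not known exactly. Their poses are not given: they have to be found in the camera images.
- holder: Target: a square aluminium holding block, 100 x 100 x 24 mm, fixed to the bench, with a bright steel shaft standing upright in its middle. Origin: centre of the block's underside, on the bench and on the shaft's axis; z up along the shaft. Heights above the origin: block top 24 mm; shoulder (a disc 42 mm across) from 24 to 30 mm; shaft 30 mm in diameter from 30 to 84 mm, then a tapered end down to 18 mm diameter at its tip at 92 mm. It does not move.
- gear: Steel spur gear lying flat with its hub upwards: toothed rim 80 mm in outer diameter, 10 mm thick (0 to 10 mm), and above it a round hub 48 mm in diameter, 10 mm high (10 to 20 mm; total height 20 mm), by which it is best gripped. Bore 33 mm right through. About 0.3 kg. Origin: centre of its underside; z up along the bore. It goes on first; seated on the shoulder its origin is 30 mm above the holder's origin.
- sleeve: Plain bright steel spacer sleeve, a smooth thin-walled ring standing on end: 42 mm outer diameter (the narrowest part), 14 mm high, bore 33 mm, about 0.06 kg. Origin: centre of its underside; z up along the bore. It goes on second; seated, its origin is 50 mm above the holder's origin.
- bearing: Steel ball bearing lying flat: two bright races with a dark ring of balls between them, 55 mm outer diameter, 13 mm high, bore 33 mm, about 0.115 kg. Origin: centre of its underside; z up along the bore. It goes on third; seated, its origin is 64 mm above the holder's origin.
- collar: Dark steel clamp collar lying flat: a thick ring split on one side by a narrow slot with a screw across it, 54 mm outer diameter, 15 mm high, bore 33 mm, about 0.17 kg. Origin: centre of its underside; z up along the bore. It goes on last; seated, its origin is 77 mm above the holder's origin and its top is level with the shaft's tip.
- parts_bin: Bystander: yellow open-fronted plastic parts bin with screws in it, 150 mm long (x) by 105 mm wide, 75 mm high, 0.55 kg. Origin: centre of its underside. Leave it alone.
- spray_bottle: Bystander: upright spray bottle with a blue band and a trigger head, 74 mm in diameter, 230 mm high, 0.45 kg. Origin: centre of its underside. Leave it alone.
- mallet: Bystander: small soft-faced mallet lying with its wooden handle along its y, 230 mm long, head 100 mm long by 38 mm, at +y. Origin: on the bench below the middle of the handle. Leave it alone.

How it is judged (in metres and radians):
On the way, in this order (a step that is already met when the one before it is completed fails the run):
1. the gear sits flat on the shaft's shoulder (z of gear in the frame of holder between 0.027 and 0.033 m and horizontal distance between gear and holder below 0.005 m and angle between gear's own z axis and vertical below 0.12 rad), for 0.2 s.
2. the spacer sleeve sits flat on the gear's hub (z of sleeve in the frame of holder between 0.047 and 0.053 m and horizontal distance between sleeve and holder below 0.005 m and angle between sleeve's own z axis and vertical below 0.12 rad), for 0.2 s.
3. the ball bearing sits flat on the sleeve (z of bearing in the frame of holder between 0.061 and 0.067 m and horizontal distance between bearing and holder below 0.005 m and angle between bearing's own z axis and vertical below 0.12 rad), for 0.2 s.
4. the clamp collar sits flat on the bearing (z of collar in the frame of holder between 0.074 and 0.08 m and horizontal distance between collar and holder below 0.005 m and angle between collar's own z axis and vertical below 0.12 rad), for 0.2 s.
At the end, for the whole second after the job is handed in: From the bottom up the gear, sleeve, bearing and collar are on the shaft, each within 3 mm of its seated height (30, 50, 64 and 77 mm above the holder's origin), within 5 mm of the shaft's axis, upright within 7 degrees, at rest and let go (all of step 1 and all of step 2 and all of step 3 and all of step 4 and linear speed of each of gear, sleeve, bearing, collar below 0.02 m/s); the robot touches nothing.
It fails at once if the parts bin is pushed more than 25 mm from its place (distance of parts_bin from where it was at the start of the episode above 0.025 m).
It fails at once if the spray bottle is pushed more than 25 mm from its place (distance of spray_bottle from where it was at the start of the episode above 0.025 m).
It fails at once if the mallet is pushed more than 25 mm from its place (distance of mallet from where it was at the start of the episode above 0.025 m).
It fails at once if one of the four parts is dropped (falls free faster than 1.2 m/s, some 7 cm) ((linear speed of gear above 1.2 m/s and contact force between gear and the fingers below 0.02 N) or (linear speed of sleeve above 1.2 m/s and contact force between sleeve and the fingers below 0.02 N) or (linear speed of bearing above 1.2 m/s and contact force between bearing and the fingers below 0.02 N) or (linear speed of collar above 1.2 m/s and contact force between collar and the fingers below 0.02 N)).
It also fails if it takes over 104 s, if anything falls off the work surface, if the arm or the gripper's body presses on something with over 40 N, if the wrist force passes 120 N, or if a joint passes its speed limit or range.

### The arm

A 7-joint arm with a two-finger parallel gripper is mounted at the origin on the work surface. World frame = base frame: x ahead of the robot, y to its left, z up, the work surface at z = 0. Lengths are in mm, angles in degrees, forces in N, time in s.
With the tool pointing down it reaches from about 425 to 800 mm from the base axis. Payload 8.3 kg.
Tool frame: the origin (TCP) lies midway between the tips of the shut fingers; the grasp point (between the pads) lies 19 mm behind it (ctrl.grip_point_offset is the distance from the TCP to the grasp point, in mm); z points along the fingers, y is the direction in which the jaws open and shut (so a half turn about z gives the same grasp; the last joint's range is limited). The gripper opens to 85 mm and grips with 20 to 120 N. Pads are 22 mm wide; open, the fingers measure 114 mm over their backs; the gripper's body (76 mm by 85 mm) begins 54 mm behind the grasp point. The pads swing forward as they close: fully open they stand 13 mm farther back than shut.
Start: joints at [-77.917, 21.967, 0.94, 78.501, -0.361, 79.538, -2.664], TCP at [168.943, 601.715, 231.279] pointing down, gripper open.
Joint ranges: [-169.22, 169.22], [-14.56, 117.87], [-87.37, 89.26], [10.42, 133.3], [-82.24, 262.24], [0.94, 117.77], [-172.7, 172.7]. Speed limits (degrees/s): [136.94, 136.94, 172.46, 172.46, 180, 180, 180].

### API

Orientations are given as [roll, pitch, yaw] about the fixed x, y, z axes, in that order (R = Rz(yaw) Ry(pitch) Rx(roll)).
In Python, from station import ctrl gives the robot as it stands. The module is installed in compiled form; this text tells all that it offers.
- The arm moves only by the tool send_rows, never from a script. Its argument "deltas" is a list of rows, each a list of 3 entries, a list of its own where there are three numbers: the shift along the world's x, y, z in m, then the turn, a rotation vector about the world's x, y, z in rad, then the closure, from -1 (fully open) to 1 (shut), so that 0 is half open. A call has 1 to 8 rows; each row is the pose to reach, as a shift and turn from the pose measured when the call began; what a row does not reach only later rows make up. A row lasts 1/10 s, in which the tool goes at most 50 mm and 8.59 degrees, less where a joint would pass 70% of its speed; a pose out of reach is approached as far as the arm can. A call with a gripper value outside its range is refused whole. The fingers move at their own pace and stop on an object; "grip_force" is the grip in N (left out, the last holds). Time passes only in rows, so rows that repeat a pose let the fingers close. It gives the time, the measured TCP pose, the force and the opening at its end, in the units of the state.
- ctrl.read_state(): the state, without advancing time (a new reading comes with each control period).
- ctrl.snapshot(name): name is "scene" or "top"; returns a dict with "img" (400x640x3 uint8, red, green, blue), "fov_y" (degrees; the focal length in pixels is half the picture's height over the tangent of half this angle, whatever the lens; pixels are square), "cx", "cy" (the principal point, pixels), "k1" (the pictures are not rectified: a ray, as slopes to the right and down, at radius r is drawn at 1 + k1 r^2 times it, then the intrinsics apply), "rvec" (rotation vector, rad) and "tvec" (3), from world to camera coordinates, as OpenCV has them. Camera axes: x right, y down, z forward; pixel columns grow to the right and rows downward; lengths in mm; the calibration is good to about 2 mm. A picture is of the moment at which its call begins. There is no depth.
- ctrl.finish_job(): hands the job in, once; it reports no verdict.
The state is a dict: "t": time; "joint_pos": joint angles; "qd": joint speeds; "tau": joint torques, N m; "ee_pos": TCP position; "eef_rot": TCP orientation; "force": force on the tool from outside, world axes, zero at the start; "moment": the same for the moment, N m; "grip_width": finger opening in mm.
Only numpy, scipy, OpenCV 4.12 (cv2) and the standard library are available. Lean on these libraries where they do the work, as an engineer would, in place of code of your own. Each camera call takes 0.05 s, during which the arm holds its last target.

## Working session

There is one attempt and no reset: what is moved stays moved. The work goes in short steps, Python scripts to look and compute and a tool call to move; the robot and the scene stay as the last step left them, time stands still between calls to the robot, and variables do not carry over. Pictures are saved under pics/ and viewed, and the job is handed in when it is done.

Besides the shell and the picture viewer there is one more tool, called after "Emit:" as name([rows], argument=value, ...), one row to a line, values as JSON. send_rows: Moves the arm, as the interface text tells. Its arguments: {"type":"object","properties":{"deltas":{"type":"array","items":{"type":"array"}},"grip_force":{"type":"number"}},"required":["deltas"]}

```bash
mkdir -p pics
cat > h.py <<'E'
import numpy as np,cv2
from station import ctrl
def snap(n,f):
    s=ctrl.snapshot(n); cv2.imwrite('pics/'+f,cv2.cvtColor(s['img'],cv2.COLOR_RGB2BGR)); return s
def par(s):
    f=s['img'].shape[0]/2/np.tan(np.radians(s['fov_y']/2))
    R=cv2.Rodrigues(np.array(s['rvec'],float))[0]; t=np.array(s['tvec'],float)
    return f,R,t
def proj(s,P):
    f,R,t=par(s); c=np.atleast_2d(P)@R.T+t; x=c[:,:2]/c[:,2:]; r2=(x**2).sum(1,keepdims=True)
    return x*(1+s['k1']*r2)*f+[s['cx'],s['cy']]
def unproj(s,uv,z):
    f,R,t=par(s); d=(np.array(uv,float)-[s['cx'],s['cy']])/f; x=d.copy()
    for _ in range(30): x=d/(1+s['k1']*(x@x))
    r=R.T@np.r_[x,1]; o=-R.T@t; return o+r*(z-o[2])/r[2]
E
python3 - <<'E'
from h import *
for n in ('scene','top'):
    s=snap(n,n+'0.png'); print(n,{k:v for k,v in s.items() if k!='img'}); f,R,t=par(s); print(-R.T@t)
print(ctrl.read_state(), ctrl.grip_point_offset)
E
```

```text
scene {'fov_y': 57.50577309339414, 'cx': 317.8211274689448, 'cy': 195.75988039751437, 'k1': 0.002219541201783068, 'rvec': array([ 1.39543898,  2.26383753, -0.79132074]), 'tvec': array([ 239.61598507, -399.78877274, 1207.35885923])}
[1071.04432679  252.09655852  681.37630814]
top {'fov_y': 44.400516170015294, 'cx': 325.36677154579405, 'cy': 201.29534015717917, 'k1': -0.15352094408738648, 'rvec': array([ 2.19489708, -2.14878336,  0.0811723 ]), 'tvec': array([1.25089677e+00, 5.77962742e+02, 1.49477495e+03])}
[ 447.35141834   -5.13294499 1538.91033482]
{'t': 0.1, 'joint_pos': array([-77.91745115,  22.01062325,   0.93743292,  78.5544206 ,
        -0.36122708,  79.53822047,  -2.66298674]), 'qd': array([ 0.0407992 , -0.15927112, -0.05483192, -0.16750621, -0.0219247 ,
        0.0068431 ,  0.0292855 ]), 'tau': array([ 3.79321544e-03, -6.29134727e+01,  8.47738590e-01, -3.72760892e+01,
        1.68043835e-02,  1.04795574e-02, -5.73813304e-05]), 'ee_pos': array([168.81563901, 601.30297971, 230.38355313]), 'eef_rot': array([-1.79899533e+02,  8.78389490e-04,  1.64319135e+02]), 'force': array([-0.26200124, -0.02391705, -0.27400409]), 'moment': array([-0.04639221,  0.01243921,  0.02927573]), 'grip_width': 85.57712032983703} 18.700000000000003
```

View pics/scene0.png

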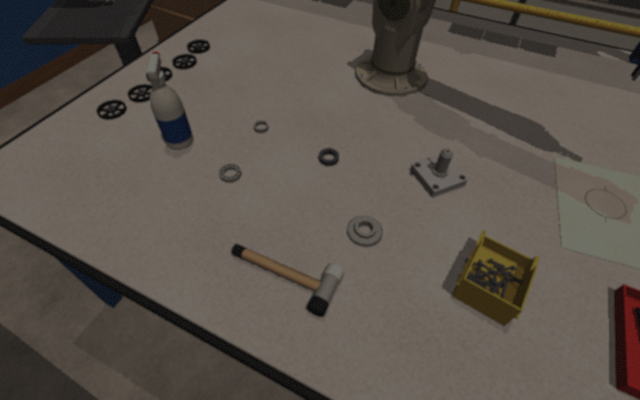

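View pics/top0.png

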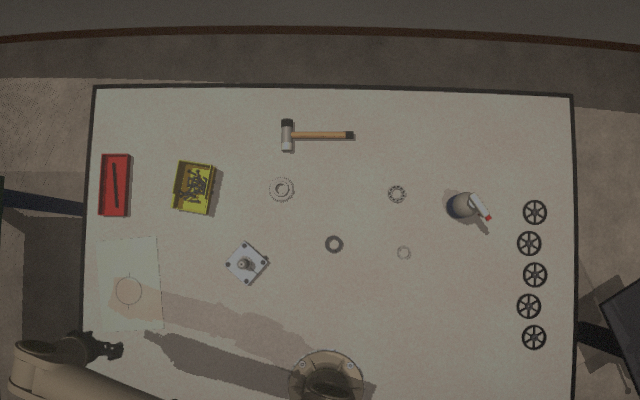

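Run:
```python
import cv2,numpy as np
t=cv2.imread('pics/top0.png'); s=cv2.imread('pics/scene0.png')
def mk(im,pts,h,f):
    c=[cv2.convertScaleAbs(cv2.resize(im[y-h:y+h,x-h:x+h],(260,260),interpolation=cv2.INTER_CUBIC),alpha=1.6) for x,y in pts]
    c.append(np.zeros_like(c[0])) if len(c)<6 else 0
    cv2.imwrite(f,np.vstack([np.hstack(c[:3]),np.hstack(c[3:])]))
mk(t,[(281,189),(246,263),(334,244),(397,194),(404,253)],26,'pics/ct.png')
mk(s,[(365,230),(440,172),(329,157),(230,173),(261,127)],33,'pics/cs.png')
```

```text
(no output)
```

View pics/ct.png

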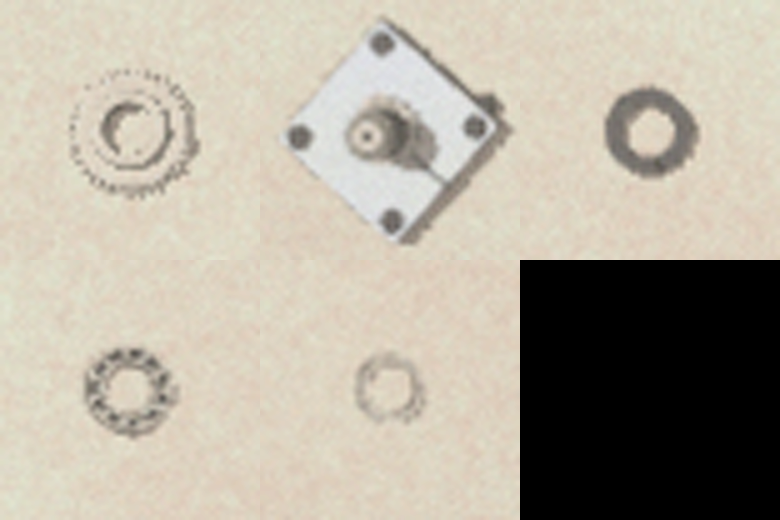

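View pics/cs.png

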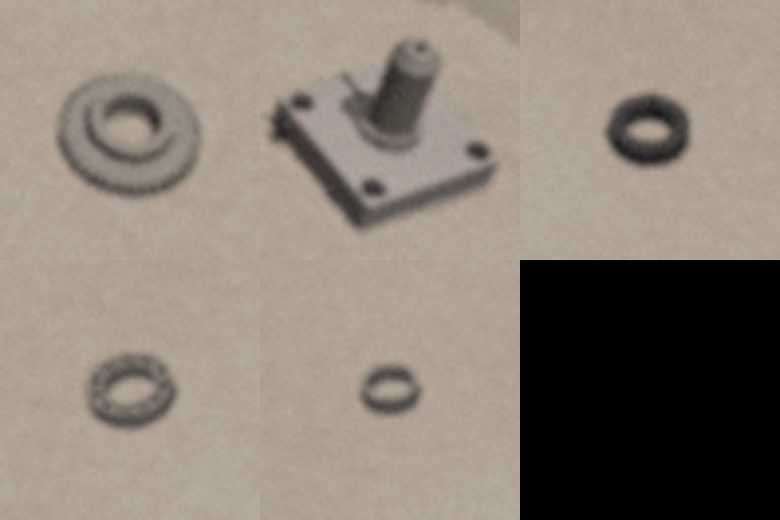

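```bash
cat > m.py <<'E'
from h import *
import sys
t=cv2.imread('pics/top0.png'); sc=cv2.imread('pics/scene0.png')
T=ctrl.snapshot('top');S=ctrl.snapshot('scene')
ct=lambda x,y,U,V:(x-26+(U+.5)/5-.5,y-26+(V+.5)/5-.5)
k=260/66
cs=lambda x,y,U,V:(x-33+(U+.5)/k-.5,y-33+(V+.5)/k-.5)
for n,a,b,za,zb in [('gear',ct(281,189,133,132),cs(365,230,129,131),10,10),('tip',ct(246,263,108,136),cs(440,172,156,50),92,92),('blocktop',ct(246,263,132,130),None,24,0),
 ('collar',ct(334,244,131,132),cs(329,157,128,128),13,7.5),('bearing',ct(397,194,130,130),cs(230,173,131,130),11,6.5),('sleeve',ct(404,253,130,128),cs(261,127,130,130),10,7)]:
    print(n,unproj(T,a,za)[:2].round(1), unproj(S,b,zb)[:2].round(1) if b else '')
E
python3 m.py
```

```text
gear [615.  153.5] [618.1 153.8]
tip [381.4 257.5] [382.4 254.5]
blocktop [382.4 255. ] 
collar [446.3 -15.4] [444.2 -17.2]
bearing [ 607.9 -209.4] [ 608.8 -211.2]
sleeve [ 425.  -233.5] [ 424.9 -236.1]
```

```bash
cat > ov.py <<'E'
from h import *
P={'gear':(616.5,153.6,[(10,40),(0,40),(20,24),(20,16.5)]),'holder':(382.2,255.4,[(92,9),(84,15),(30,21),(30,15)]),'collar':(445.2,-16.3,[(15,27),(0,27),(15,16.5)]),'bearing':(608.3,-210.3,[(13,27.5),(0,27.5),(13,16.5)]),'sleeve':(425,-234.8,[(14,21),(0,21),(14,16.5)])}
a=np.linspace(0,2*np.pi,73)
for n in ('top','scene'):
    s=ctrl.snapshot(n); im=cv2.imread(f'pics/{n}0.png'); out=[]
    K=260/(52 if n=='top' else 66); h=int(130/K)
    for p,(x,y,cs) in P.items():
        u,v=proj(s,[x,y,40 if p=='holder' else 8])[0].astype(int)
        c=cv2.convertScaleAbs(cv2.resize(im[v-h:v+h,u-h:u+h],(260,260),interpolation=cv2.INTER_CUBIC),alpha=1.6)
        for z,r in cs:
            q=proj(s,np.c_[x+r*np.cos(a),y+r*np.sin(a),0*a+z]); q=(q-[u-h,v-h]+.5)*K-.5
            cv2.polylines(c,[np.round(q*8).astype(int)],True,(0,0,255) if z>0 else (255,0,0),1,cv2.LINE_AA,3)
        out.append(c)
    out.append(0*c); cv2.imwrite(f'pics/ov_{n}.png',np.vstack([np.hstack(out[:3]),np.hstack(out[3:])]))
E
python3 ov.py
```

```text
(no output)
```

View pics/ov_top.png

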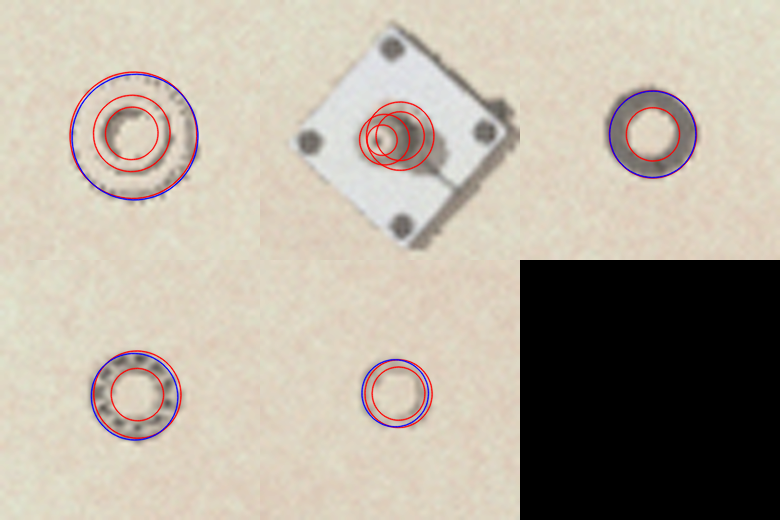

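View pics/ov_scene.png

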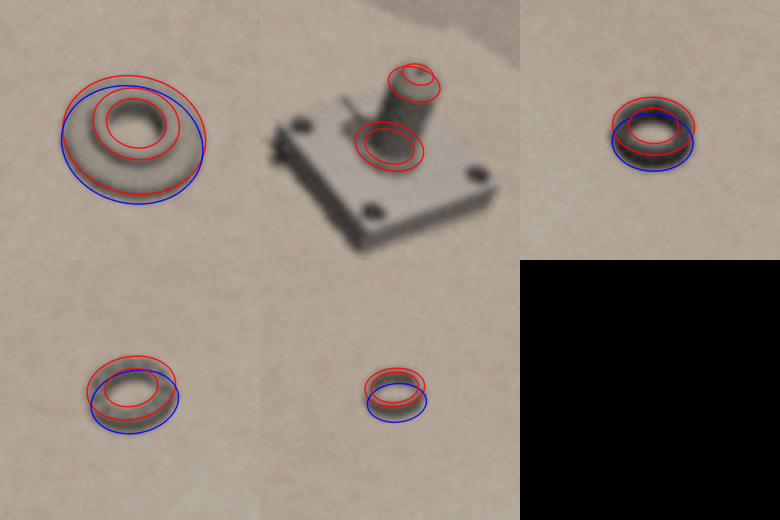

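Emit:
send_rows([
  [[0.447,-0.448,-0.05],[0,0,0.274],-1],
  [[0.447,-0.448,-0.05],[0,0,0.274],-1],
  [[0.447,-0.448,-0.05],[0,0,0.274],-1],
  [[0.447,-0.448,-0.05],[0,0,0.274],-1],
  [[0.447,-0.448,-0.05],[0,0,0.274],-1],
  [[0.447,-0.448,-0.05],[0,0,0.274],-1],
  [[0.447,-0.448,-0.05],[0,0,0.274],-1],
  [[0.447,-0.448,-0.05],[0,0,0.274],-1],
], grip_force=30)

```text
t: 1.1
ee_pos: [451.7, 317.8, 199.7]
eef_rot: [-180.0, 0.0, -180.0]
force: [1.8, -0.0, 0.0]
grip_width: 85.4
```

Emit:
send_rows([
  [[0.164,-0.164,-0.05],[0,0,0],-1],
  [[0.164,-0.164,-0.05],[0,0,0],-1],
  [[0.164,-0.164,-0.1],[0,0,0],-1],
  [[0.164,-0.164,-0.14],[0,0,0],-1],
  [[0.164,-0.164,-0.14],[0,0,0],-1],
  [[0.164,-0.164,-0.14],[0,0,0],-1],
  [[0.164,-0.164,-0.14],[0,0,0],-1],
  [[0.164,-0.164,-0.14],[0,0,0],-1],
])

```text
t: 1.9
ee_pos: [615.4, 153.5, 59.1]
eef_rot: [-180.0, -0.1, 180.0]
force: [0.5, -0.3, 0.4]
grip_width: 85.2
```

Run:
```python
from h import *
s=snap('scene','a1.png'); T=snap('top','a2.png'); st=ctrl.read_state(); print(st['ee_pos'],st['eef_rot'],st['force'])
u,v=proj(s,st['ee_pos'])[0].astype(int); print(u,v)
im=cv2.imread('pics/a1.png')[v-90:v+60,u-100:u+100]; cv2.imwrite('pics/a1c.png',cv2.convertScaleAbs(cv2.resize(im,None,fx=4,fy=4,interpolation=2),alpha=1.5))
```

```text
[615.74622343 155.56317213  60.8948292 ] [ 1.79927567e+02  9.46810136e-02 -1.79879000e+02] [-0.82012534  0.44644611 -0.16921896]
368 215
```

View pics/a1c.png

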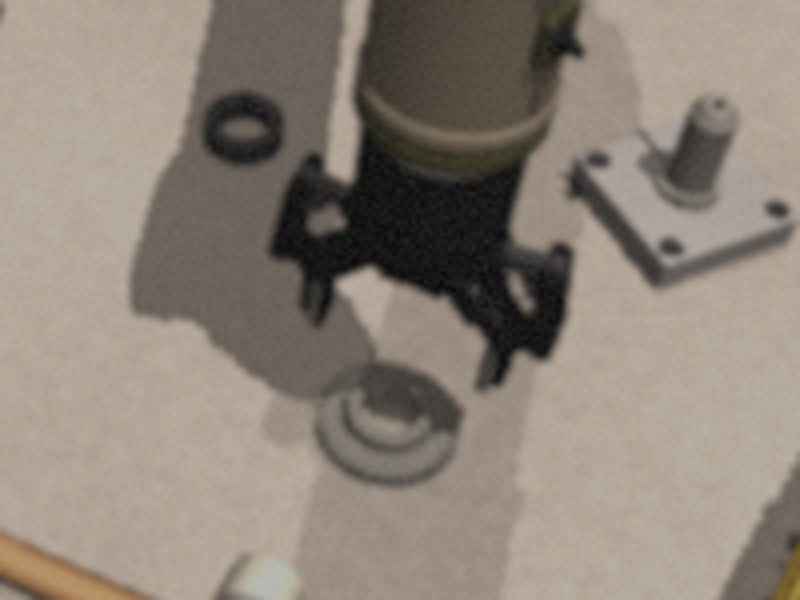

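Emit:
send_rows([
  [[0,-0.001,-0.04],[0,0,0],-1],
  [[0,-0.001,-0.052],[0,0,0],-1],
  [[0,-0.001,-0.052],[0,0,0],-1],
  [[0,-0.001,-0.052],[0,0,0],-1],
  [[0,-0.001,-0.052],[0,0,0],-0.2],
  [[0,-0.001,-0.052],[0,0,0],-0.2],
  [[0,-0.001,-0.052],[0,0,0],-0.2],
  [[0,-0.001,-0.052],[0,0,0],-0.2],
], grip_force=20)

```text
t: 2.8
ee_pos: [616.0, 154.6, 9.4]
eef_rot: [179.9, 0.1, -179.9]
force: [-0.4, -0.1, -0.0]
grip_width: 51.0
```

```bash
cat > st.py <<'E'
from h import *
for i in range(4):
    st=ctrl.read_state(); print(st['t'],st['ee_pos'].round(2),st['eef_rot'].round(2),st['force'].round(1),round(st['grip_width'],1)); 
    if i<3: ctrl.snapshot('top')
E
python3 st.py
```

```text
2.8 [616.05 154.58   9.38] [ 1.7991e+02  1.4000e-01 -1.7988e+02] [-0.4 -0.1 -0. ] 51.0
2.85 [615.93 154.56   9.23] [ 1.7992e+02  1.2000e-01 -1.7989e+02] [-0.3  0.6 -1. ] 51.2
2.9 [615.84 154.55   9.07] [ 1.7992e+02  1.1000e-01 -1.7988e+02] [ 0.1  0.  -0.8] 51.1
2.95 [615.8  154.52   8.98] [ 1.7992e+02  1.0000e-01 -1.7988e+02] [-0.1  0.7  0.4] 51.1
```

Emit:
send_rows([
  [[0,0,0],[0,0,0],0],
  [[0,0,0],[0,0,0],0],
  [[0,0,0],[0,0,0],0],
  [[0,0,0],[0,0,0],0],
])

```text
t: 3.35
ee_pos: [615.9, 154.7, 9.2]
eef_rot: [179.9, 0.1, -179.9]
force: [-0.7, 1.1, 3.8]
grip_width: 46.2
```

```bash
python3 st.py
python3 - <<'E'
from h import *
s=snap('scene','a3.png');  st=ctrl.read_state()
u,v=proj(s,st['ee_pos'])[0].astype(int); print(u,v)
im=cv2.imread('pics/a3.png')[v-60:v+40,u-60:u+60]; cv2.imwrite('pics/a3c.png',cv2.convertScaleAbs(cv2.resize(im,None,fx=6,fy=6,interpolation=2),alpha=1.8))
E
```

```text
3.35 [615.9  154.69   9.24] [ 1.7991e+02  1.2000e-01 -1.7988e+02] [-0.7  1.1  3.8] 46.2
3.4 [615.89 154.74   9.23] [ 1.7991e+02  1.2000e-01 -1.7987e+02] [-1.7 -0.2  3.2] 46.3
3.45 [615.9  154.65   9.24] [ 1.7991e+02  1.2000e-01 -1.7988e+02] [-1.9 -0.2  4.8] 46.2
3.5 [615.89 154.67   9.22] [ 1.7991e+02  1.2000e-01 -1.7987e+02] [-1.9 -0.2  4.3] 46.3
365 229
```

View pics/a3c.png

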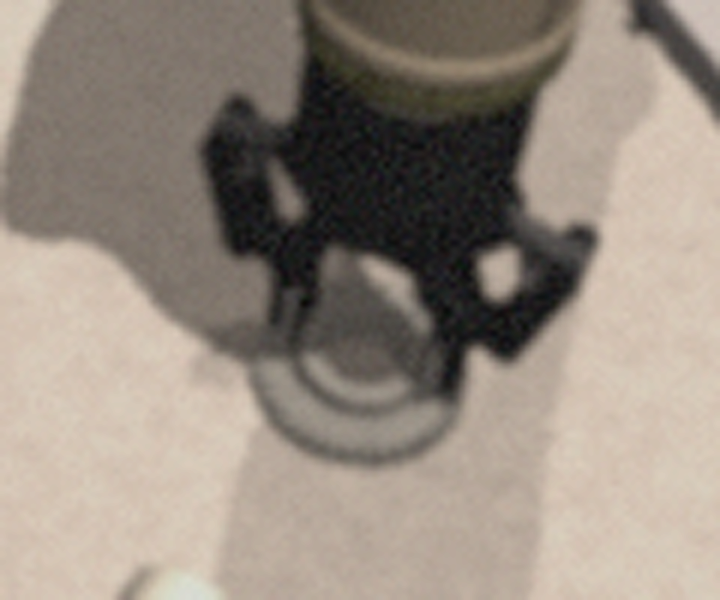

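Emit:
send_rows([
  [[0,0,0.002],[0,0,0],-0.4],
  [[0,0,0.003],[0,0,0],-0.4],
  [[0,0,0.003],[0,0,-0.15],-0.4],
  [[0,0,0.003],[0,0,-0.3],-0.4],
  [[0,0,0.003],[0,0,-0.45],-0.4],
  [[0,0,0.003],[0,0,-0.6],-0.4],
  [[0,0,0.003],[0,0,-0.75],-0.4],
  [[0,0,0.003],[0,0,-0.9],-0.4],
])

```text
t: 4.35
ee_pos: [615.8, 154.5, 12.0]
eef_rot: [179.9, 0.1, 128.2]
force: [-0.6, -0.1, 0.2]
grip_width: 60.1
```

Emit:
send_rows([
  [[0,0,0],[0,0,-0.15],-0.4],
  [[0,0,0],[0,0,-0.3],-0.4],
  [[0,0,0],[0,0,-0.45],-0.4],
  [[0,0,0],[0,0,-0.6],-0.4],
  [[0,0,0],[0,0,-0.67],-0.4],
  [[0,0,0],[0,0,-0.67],-0.4],
  [[0,0,0],[0,0,-0.67],-0.4],
  [[0,0,0],[0,0,-0.67],-0.4],
])

```text
t: 5.15
ee_pos: [615.8, 154.5, 12.0]
eef_rot: [179.9, 0.1, 89.9]
force: [0.4, -0.5, 0.5]
grip_width: 59.6
```

```bash
python3 st.py
```

```text
5.15 [615.8  154.47  11.97] [1.7994e+02 1.3000e-01 8.9930e+01] [ 0.4 -0.5  0.5] 59.6
5.2 [615.83 154.44  12.03] [1.7993e+02 1.2000e-01 8.9890e+01] [ 0.1  0.5 -0.1] 60.1
5.25 [615.86 154.45  12.07] [1.7993e+02 1.1000e-01 8.9870e+01] [-0.6 -0.5 -0.4] 59.5
5.3 [615.82 154.42  12.05] [1.7993e+02 1.2000e-01 8.9860e+01] [0.1 0.8 0.8] 60.0
```

Emit:
send_rows([
  [[0,0,-0.0015],[0,0,0],-0.4],
  [[0,0,-0.0015],[0,0,0],0.1],
  [[0,0,-0.0015],[0,0,0],0.1],
  [[0,0,-0.0015],[0,0,0],0.1],
  [[0,0,-0.0015],[0,0,0],0.1],
  [[0,0,-0.0015],[0,0,0],0.1],
  [[0,0,0.02],[0,0,0],0.1],
  [[0,0,0.04],[0,0,0],0.1],
], grip_force=40)

```text
t: 6.1
ee_pos: [614.8, 154.2, 51.3]
eef_rot: [-179.9, 0.2, 89.9]
force: [0.7, 0.7, -2.1]
grip_width: 45.7
```

```bash
python3 st.py
```

```text
6.1 [614.77 154.22  51.33] [-1.7992e+02  1.7000e-01  8.9860e+01] [ 0.7  0.7 -2.1] 45.7
6.15 [617.13 154.48  55.4 ] [1.7977e+02 7.0000e-02 8.9850e+01] [2.2 0.1 1. ] 45.8
6.2 [617.36 154.56  54.21] [1.7972e+02 5.0000e-02 8.9850e+01] [-0.1 -0.5 -2.6] 45.8
6.25 [616.45 154.55  52.58] [1.7983e+02 8.0000e-02 8.9860e+01] [-0.3 -0.6 -3. ] 45.9
```

Emit:
send_rows([
  [[0,0,0.05],[0,0,0],0.1],
  [[-0.02,0.01,0.08],[0,0,0],0.1],
  [[-0.06,0.026,0.08],[0,0,0],0.1],
  [[-0.1,0.043,0.08],[0,0,0],0.1],
  [[-0.14,0.06,0.08],[0,0,0],0.1],
  [[-0.18,0.078,0.08],[0,0,0],0.1],
  [[-0.214,0.092,0.08],[0,0,0],0.1],
  [[-0.234,0.101,0.08],[0,0,0],0.1],
])

```text
t: 7.05
ee_pos: [378.5, 256.5, 130.9]
eef_rot: [-180.0, 0.1, 90.1]
force: [-0.2, 0.9, -3.4]
grip_width: 45.2
```

```bash
python3 st.py;cat > look.py <<'E'
import sys
from h import *
n=sys.argv[1]; out=[]
for c,cr,k in (('scene',(70,90),4),('top',(40,40),6)):
    s=snap(c,f'{n}_{c}.png'); st=ctrl.read_state(); x=float(sys.argv[2]);y=float(sys.argv[3]);z=float(sys.argv[4])
    u,v=proj(s,[x,y,z])[0].astype(int); a,b=cr
    im=cv2.imread(f'pics/{n}_{c}.png')[v-b//1 if c=='top' else v-60:v+b if c=='top' else v+60,u-a:u+a]
    out.append(cv2.convertScaleAbs(cv2.resize(im,None,fx=k,fy=k,interpolation=2),alpha=1.7)); print(c,'crop origin',u-a,v-(b if c=='top' else 60),'x',k)
    cv2.imwrite(f'pics/{n}_{c}_c.png',out[-1])
E
python3 look.py b 382 255 100
```

```text
7.05 [378.51 256.52 130.86] [-1.800e+02  1.400e-01  9.007e+01] [-0.2  0.9 -3.4] 45.2
7.1 [376.33 257.93 130.69] [-1.799e+02  1.300e-01  9.018e+01] [-2.2  1.3 -4.3] 45.7
7.15 [378.4  257.21 131.01] [-1.7997e+02  1.0000e-01  9.0190e+01] [ 0.3  0.  -2.7] 45.2
7.2 [380.41 256.3  131.42] [1.7994e+02 1.0000e-01 9.0080e+01] [ 0.1 -0.5 -2.3] 45.6
scene crop origin 377 88 x 4
top crop origin 201 223 x 6
```

View pics/b_scene_c.png

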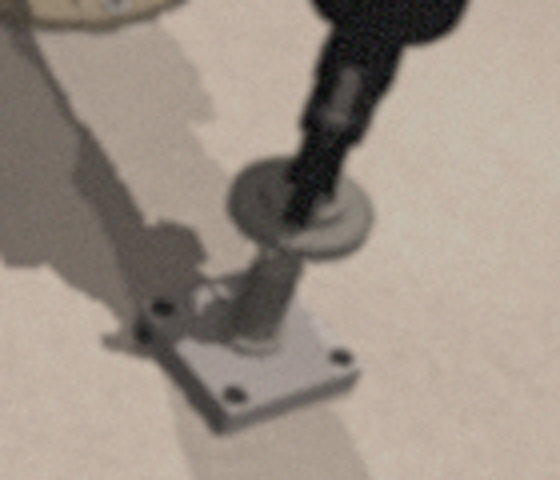

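View pics/b_top_c.png

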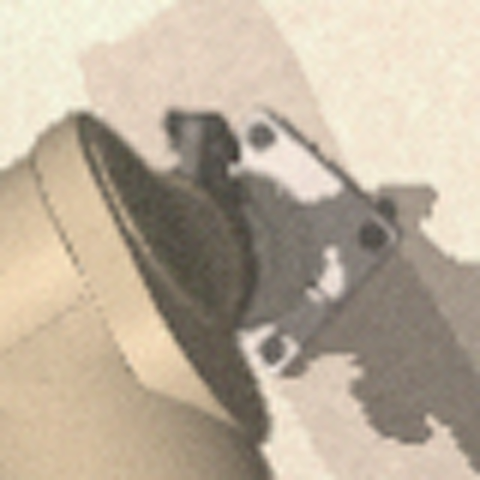

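```bash
python3 st.py
python3 - <<'E'
from h import *
s=ctrl.snapshot('scene'); print(unproj(s,(377+300/4-.4,88+206/4-.4),130), unproj(s,cs:=(440-33+156.5/3.94-.5,172-33+50.5/3.94-.5),92))
E
```

```text
7.3 [382.67 255.07 131.97] [1.7984e+02 1.2000e-01 8.9850e+01] [ 0.2 -1.  -2.7] 45.3
7.35 [383.12 254.82 132.1 ] [1.7983e+02 1.2000e-01 8.9790e+01] [ 0.7  0.5 -3.4] 45.9
7.4 [383.28 254.71 132.18] [1.7982e+02 1.3000e-01 8.9760e+01] [-0.7 -0.4 -3.2] 45.7
7.45 [383.31 254.69 132.23] [1.7982e+02 1.3000e-01 8.9750e+01] [ 0.3 -0.7 -3.2] 45.5
[381.96527731 255.55099037 130.        ] [382.35856321 254.52793161  92.        ]
```

Emit:
send_rows([
  [[-0.001,0.0007,-0.01],[0,0,0],0.1],
  [[-0.001,0.0007,-0.02],[0,0,0],0.1],
  [[-0.001,0.0007,-0.026],[0,0,0],0.1],
  [[-0.001,0.0007,-0.029],[0,0,0],0.1],
  [[-0.001,0.0007,-0.032],[0,0,0],0.1],
  [[-0.001,0.0007,-0.034],[0,0,0],0.1],
  [[-0.001,0.0007,-0.034],[0,0,0],0.1],
  [[-0.001,0.0007,-0.034],[0,0,0],0.1],
], grip_force=25)

```text
t: 8.3
ee_pos: [382.4, 255.6, 98.5]
eef_rot: [179.8, 0.1, 89.8]
force: [0.0, -0.1, -3.4]
grip_width: 45.8
```

```bash
python3 st.py
```

```text
8.3 [382.37 255.63  98.49] [1.7981e+02 1.1000e-01 8.9750e+01] [ 0.  -0.1 -3.4] 45.8
8.35 [382.44 255.67  98.57] [1.798e+02 1.000e-01 8.975e+01] [ 0.2 -0.  -1.7] 45.5
8.4 [382.43 255.64  98.56] [1.798e+02 1.000e-01 8.975e+01] [ 0.3  0.1 -2.1] 45.7
8.45 [382.4  255.63  98.54] [1.798e+02 1.000e-01 8.975e+01] [-0.7 -0.6 -3.7] 45.7
```

Bottom ≈ 88, no contact yet. Continue past the taper.

Emit:
send_rows([
  [[0,0,-0.003],[0,0,0],0.1],
  [[0,0,-0.006],[0,0,0],0.1],
  [[0,0,-0.009],[0,0,0],0.1],
  [[0,0,-0.011],[0,0,0],0.1],
  [[0,0,-0.011],[0,0,0],0.1],
])

```text
t: 8.95
ee_pos: [382.2, 255.5, 87.1]
eef_rot: [179.8, 0.1, 89.8]
force: [0.2, 0.9, -2.1]
grip_width: 45.5
```

```bash
python3 st.py
```

```text
8.95 [382.16 255.45  87.12] [1.7983e+02 1.3000e-01 8.9750e+01] [ 0.2  0.9 -2.1] 45.5
9.0 [382.26 255.53  87.34] [1.7982e+02 1.2000e-01 8.9750e+01] [-0.1  1.4 -2.7] 45.3
9.05 [382.4  255.6   87.49] [1.7981e+02 1.1000e-01 8.9750e+01] [ 0.4 -0.4 -2.5] 45.7
9.1 [382.45 255.63  87.57] [1.798e+02 1.000e-01 8.975e+01] [ 0.6 -0.1 -2. ] 45.9
```

Emit:
send_rows([
  [[0,0,-0.006],[0,0,0],0.1],
  [[0,0,-0.013],[0,0,0],0.1],
  [[0,0,-0.02],[0,0,0],0.1],
  [[0,0,-0.027],[0,0,0],0.1],
  [[0,0,-0.034],[0,0,0],0.1],
  [[0,0,-0.039],[0,0,0],0.1],
  [[0,0,-0.043],[0,0,0],0.1],
  [[0,0,-0.044],[0,0,0],0.1],
])

```text
t: 9.9
ee_pos: [382.3, 255.5, 43.1]
eef_rot: [179.8, 0.1, 89.7]
force: [-0.1, 0.7, -2.7]
grip_width: 45.6
```

```bash
python3 st.py
```

```text
9.9 [382.3  255.47  43.09] [1.7982e+02 1.3000e-01 8.9750e+01] [-0.1  0.7 -2.7] 45.6
9.95 [382.33 255.49  43.22] [1.7982e+02 1.3000e-01 8.9750e+01] [ 0.4  0.1 -2.5] 46.0
10.0 [382.46 255.55  43.49] [1.7981e+02 1.1000e-01 8.9750e+01] [-0.2  1.  -3.4] 45.3
10.05 [382.57 255.65  43.67] [1.7979e+02 1.0000e-01 8.9740e+01] [-0.2 -1.1 -1.8] 45.6
```

Emit:
send_rows([
  [[0,0,-0.0015],[0,0,0],0.1],
  [[0,0,-0.003],[0,0,0],0.1],
  [[0,0,-0.0035],[0,0,0],0.1],
  [[0,0,-0.0035],[0,0,0],0.1],
])

```text
t: 10.45
ee_pos: [382.8, 255.9, 41.0]
eef_rot: [179.8, 0.0, 89.7]
force: [-3.2, -1.5, 9.7]
grip_width: 45.8
```

```bash
python3 st.py
```

```text
10.45 [382.81 255.88  40.97] [1.7979e+02 4.0000e-02 8.9740e+01] [-3.2 -1.5  9.7] 45.8
10.5 [382.82 255.91  40.97] [1.7979e+02 4.0000e-02 8.9740e+01] [-3.5 -2.5  9.4] 45.7
10.55 [382.84 255.91  40.98] [1.7979e+02 4.0000e-02 8.9740e+01] [-2.7 -1.7  9.4] 46.0
10.6 [382.81 255.89  40.97] [1.7979e+02 4.0000e-02 8.9740e+01] [-2.8 -2.2  9.5] 45.6
```

Emit:
send_rows([
  [[0,0,0],[0,0,0],-0.3],
  [[0,0,0],[0,0,0],-0.5],
  [[0,0,0.002],[0,0,0],-0.5],
  [[0,0,0.02],[0,0,0],-0.5],
  [[0,0,0.06],[0,0,0],-0.5],
  [[0,0,0.1],[0,0,0],-0.5],
  [[0.01,-0.02,0.11],[0,0,0],-0.5],
  [[0.04,-0.06,0.11],[0,0,0],-0.5],
])

```text
t: 11.4
ee_pos: [422.5, 199.5, 153.2]
eef_rot: [179.7, -0.2, 90.2]
force: [1.4, 0.5, -0.7]
grip_width: 64.2
```

```bash
python3 st.py;python3 look.py c 382 255 50
```

```text
11.4 [422.54 199.52 153.19] [179.67  -0.22  90.2 ] [ 1.4  0.5 -0.7] 64.2
11.45 [427.98 189.25 152.96] [ 1.7952e+02 -2.0000e-02  8.9520e+01] [ 3.4 -7.7  0.2] 64.1
11.5 [426.38 190.73 152.21] [1.7961e+02 3.0000e-02 8.9290e+01] [-0.5  0.4 -0. ] 64.0
11.55 [424.64 193.06 151.59] [1.7971e+02 2.0000e-02 8.9380e+01] [-0.5  0.5  0.2] 64.4
scene crop origin 371 103 x 4
top crop origin 204 223 x 6
```

View pics/c_scene_c.png

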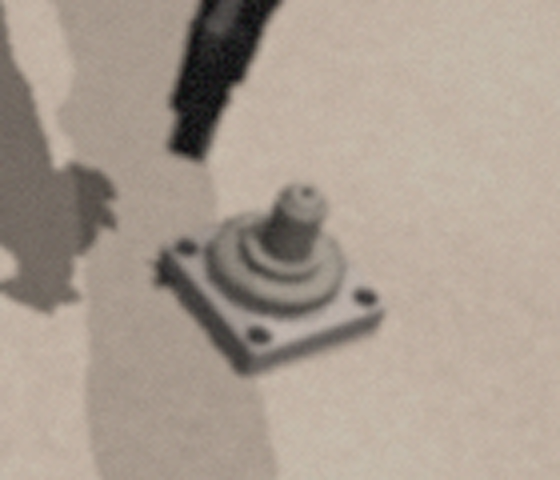

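Emit:
send_rows([
  [[0.03,-0.04,0],[0,0,0],-0.5],
  [[0.06,-0.08,0],[0,0,0],-0.5],
  [[0.065,-0.13,0],[0,0,0],-0.5],
  [[0.065,-0.18,0],[0,0,0],-0.5],
  [[0.065,-0.23,0],[0,0,0],-0.5],
  [[0.065,-0.28,0],[0,0,0],-0.5],
  [[0.05,-0.325,-0.02],[0,0,0],-0.5],
  [[0.03,-0.365,-0.04],[0,0,0],-0.5],
], grip_force=20)

```text
t: 12.45
ee_pos: [453.6, -169.4, 111.0]
eef_rot: [179.7, 0.1, 89.8]
force: [1.3, -0.7, 0.1]
grip_width: 63.9
```

Emit:
send_rows([
  [[-0.014,-0.035,0],[0,0,0],-0.5],
  [[-0.024,-0.055,-0.02],[0,0,0],-0.5],
  [[-0.0286,-0.0654,-0.045],[0,0,0],-0.5],
  [[-0.0286,-0.0654,-0.06],[0,0,0],-0.5],
  [[-0.0286,-0.0654,-0.065],[0,0,0],-0.5],
  [[-0.0286,-0.0654,-0.065],[0,0,0],-0.5],
  [[-0.0286,-0.0654,-0.065],[0,0,0],-0.5],
  [[-0.0286,-0.0654,-0.065],[0,0,0],-0.5],
])

```text
t: 13.25
ee_pos: [426.1, -234.4, 46.8]
eef_rot: [179.6, 0.1, 89.9]
force: [-0.8, 0.1, -0.3]
grip_width: 64.6
```

```bash
python3 st.py;python3 look.py d 425 -235 20
```

```text
13.25 [ 426.06 -234.38   46.77] [1.7963e+02 9.0000e-02 8.9880e+01] [-0.8  0.1 -0.3] 64.6
13.3 [ 425.93 -234.48   46.73] [1.7963e+02 8.0000e-02 8.9870e+01] [-0.3 -0.1 -0.5] 64.3
13.35 [ 425.77 -234.58   46.64] [1.7964e+02 8.0000e-02 8.9850e+01] [-0.5 -0.1 -0.6] 64.1
13.4 [ 425.6  -234.65   46.54] [1.7965e+02 8.0000e-02 8.9840e+01] [-0.  -0.9 -1. ] 64.0
scene crop origin 190 63 x 4
top crop origin 364 212 x 6
```

View pics/d_scene_c.png

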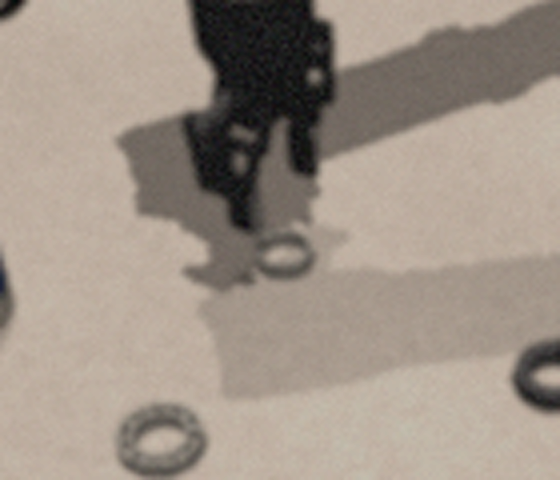

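Emit:
send_rows([
  [[-0.0005,0,-0.02],[0,0,0],-0.5],
  [[-0.0005,0,-0.036],[0,0,0],-0.5],
  [[-0.0005,0,-0.042],[0,0,0],-0.5],
  [[-0.0005,0,-0.042],[0,0,0],-0.5],
  [[-0.0005,0,-0.042],[0,0,0],-0.1],
  [[-0.0005,0,-0.042],[0,0,0],0.2],
  [[-0.0005,0,-0.042],[0,0,0],0.2],
  [[-0.0005,0,-0.042],[0,0,0],0.2],
])

```text
t: 14.3
ee_pos: [425.3, -235.1, 5.2]
eef_rot: [179.6, 0.1, 89.8]
force: [-0.9, -0.2, 6.8]
grip_width: 41.1
```

```bash
python3 st.py
```

```text
14.3 [ 425.29 -235.12    5.21] [1.796e+02 9.000e-02 8.980e+01] [-0.9 -0.2  6.8] 41.1
14.35 [ 425.32 -235.12    5.23] [1.796e+02 9.000e-02 8.980e+01] [-2.2  0.6  6.8] 40.8
14.4 [ 425.3  -235.1     5.19] [1.796e+02 9.000e-02 8.980e+01] [-2.1  0.1  6.9] 40.8
14.45 [ 425.29 -235.13    5.22] [1.796e+02 9.000e-02 8.980e+01] [-2.3  0.5  5.6] 40.5
```

Emit:
send_rows([
  [[0,0,0.001],[0,0,0],-0.4],
  [[0,0,0.001],[0,0,0],-0.4],
  [[0,0,0.001],[0,0,-0.15],-0.4],
  [[0,0,0.001],[0,0,-0.3],-0.4],
  [[0,0,0.001],[0,0,-0.45],-0.4],
  [[0,0,0.001],[0,0,-0.6],-0.4],
  [[0,0,0.001],[0,0,-0.75],-0.4],
  [[0,0,0.001],[0,0,-0.9],-0.4],
])

```text
t: 15.25
ee_pos: [425.5, -235.0, 6.4]
eef_rot: [179.6, 0.1, 37.9]
force: [-0.1, 0.1, -0.8]
grip_width: 59.5
```

Emit:
send_rows([
  [[0,0,0],[0,0,-0.15],-0.4],
  [[0,0,0],[0,0,-0.3],-0.4],
  [[0,0,0],[0,0,-0.45],-0.4],
  [[0,0,0],[0,0,-0.6],-0.4],
  [[0,0,0],[0,0,-0.67],-0.4],
  [[0,0,0],[0,0,-0.67],-0.4],
  [[0,0,0],[0,0,-0.67],-0.4],
  [[0,0,0],[0,0,-0.67],-0.4],
])

```text
t: 16.05
ee_pos: [425.6, -234.9, 6.4]
eef_rot: [179.6, 0.1, -0.4]
force: [-0.1, 0.5, -0.5]
grip_width: 59.7
```

```bash
python3 st.py
```

```text
16.05 [ 425.58 -234.9     6.41] [ 1.796e+02  6.000e-02 -3.700e-01] [-0.1  0.5 -0.5] 59.7
16.1 [ 425.59 -234.94    6.42] [ 1.796e+02  5.000e-02 -4.000e-01] [-0.2  0.1 -0.5] 59.7
16.15 [ 425.57 -234.96    6.44] [ 1.796e+02  5.000e-02 -4.200e-01] [ 0.7 -0.7  0.3] 60.1
16.2 [ 425.59 -234.96    6.45] [ 1.796e+02  5.000e-02 -4.400e-01] [-0.7  0.5 -0.7] 59.9
```

Emit:
send_rows([
  [[-0.0002,0,-0.0015],[0.007,0,0.007],-0.4],
  [[-0.0002,0,-0.0015],[0.007,0,0.007],-0.1],
  [[-0.0002,0,-0.0015],[0.007,0,0.007],0.2],
  [[-0.0002,0,-0.0015],[0.007,0,0.007],0.2],
  [[-0.0002,0,-0.0015],[0.007,0,0.007],0.2],
  [[-0.0002,0,-0.0015],[0.007,0,0.007],0.2],
  [[0,0,0.02],[0.007,0,0.007],0.2],
  [[0,0,0.05],[0.007,0,0.007],0.2],
])

```text
t: 17.0
ee_pos: [424.5, -234.3, 55.9]
eef_rot: [-179.9, 0.2, -0.0]
force: [1.5, -0.2, 0.1]
grip_width: 40.6
```

```bash
python3 st.py;python3 look.py e 425 -235 40
```

```text
17.0 [ 424.53 -234.27   55.86] [-1.7995e+02  2.1000e-01 -5.0000e-02] [ 1.5 -0.2  0.1] 40.6
17.05 [ 426.56 -236.41   60.47] [ 1.799e+02 -8.000e-02 -1.000e-01] [ 1.5 -3.9  2.8] 40.1
17.1 [ 427.04 -236.14   58.97] [ 1.7989e+02 -1.6000e-01 -5.0000e-02] [ 0.  -0.1 -0.1] 40.3
17.15 [ 426.58 -235.31   57.46] [ 1.7996e+02 -9.0000e-02 -2.0000e-02] [ 0.   0.1 -0.8] 40.5
scene crop origin 189 57 x 4
top crop origin 365 212 x 6
```

View pics/e_scene_c.png

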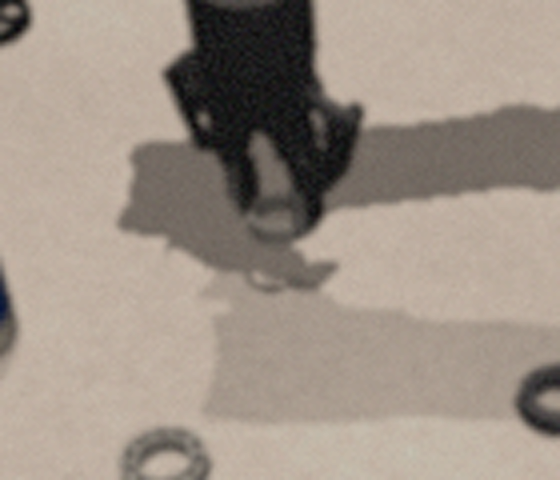

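Emit:
send_rows([
  [[0.01,0.01,0.04],[0,0,0],0.2],
  [[0.03,0.035,0.07],[0,0,0],0.2],
  [[0.05,0.08,0.07],[0,0,0],0.2],
  [[0.05,0.13,0.07],[0,0,0],0.2],
  [[0.05,0.18,0.07],[0,0,0],0.2],
  [[0.05,0.23,0.07],[0,0,0],0.2],
  [[0.05,0.28,0.07],[0,0,0],0.2],
  [[0.04,0.325,0.07],[0,0,0],0.2],
])

```text
t: 18.05
ee_pos: [465.2, 93.5, 124.9]
eef_rot: [180.0, 0.1, 0.1]
force: [1.1, -0.2, -0.6]
grip_width: 40.5
```

Emit:
send_rows([
  [[-0.02,0.04,0],[0,0,0],0.2],
  [[-0.045,0.08,0],[0,0,0],0.2],
  [[-0.065,0.12,0],[0,0,0],0.2],
  [[-0.078,0.15,0],[0,0,0],0.2],
  [[-0.0827,0.162,0],[0,0,0],0.2],
  [[-0.0827,0.162,0],[0,0,0],0.2],
  [[-0.0827,0.162,0],[0,0,0],0.2],
  [[-0.0827,0.162,0],[0,0,0],0.2],
])

```text
t: 18.85
ee_pos: [383.1, 253.7, 124.7]
eef_rot: [180.0, 0.1, -0.1]
force: [0.0, -0.7, -0.8]
grip_width: 40.3
```

```bash
python3 st.py;python3 look.py f 382 255 100
```

```text
18.85 [383.15 253.69 124.72] [ 1.7996e+02  9.0000e-02 -7.0000e-02] [ 0.  -0.7 -0.8] 40.3
18.9 [383.19 253.84 124.82] [ 1.7998e+02  9.0000e-02 -8.0000e-02] [-0.1  0.8 -0.5] 40.8
18.95 [383.14 254.03 124.85] [ 1.7999e+02  9.0000e-02 -7.0000e-02] [-0.5  0.5 -1.3] 40.6
19.0 [383.08 254.3  124.9 ] [ 1.8e+02  9.0e-02 -5.0e-02] [ 0.9 -0.2 -0. ] 40.1
scene crop origin 377 88 x 4
top crop origin 201 223 x 6
```

View pics/f_scene_c.png

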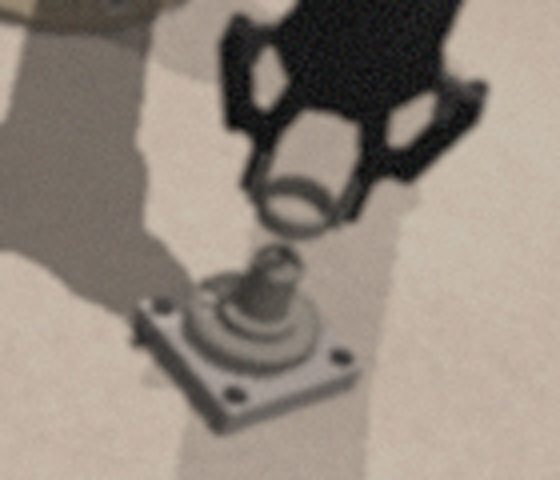

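Emit:
send_rows([
  [[-0.0005,0.001,-0.01],[0,0,0],0.2],
  [[-0.0005,0.001,-0.018],[0,0,0],0.2],
  [[-0.0005,0.001,-0.024],[0,0,0],0.2],
  [[-0.0005,0.001,-0.028],[0,0,0],0.2],
  [[-0.0005,0.001,-0.032],[0,0,0],0.2],
  [[-0.0005,0.001,-0.032],[0,0,0],0.2],
  [[-0.0005,0.001,-0.032],[0,0,0],0.2],
])

```text
t: 19.8
ee_pos: [382.5, 255.8, 93.0]
eef_rot: [180.0, 0.1, 0.0]
force: [-0.1, 0.9, -0.0]
grip_width: 40.6
```

```bash
python3 st.py
```

```text
19.8 [382.45 255.77  92.96] [1.8e+02 9.0e-02 0.0e+00] [-0.1  0.9 -0. ] 40.6
19.85 [382.5  255.84  93.07] [-1.8e+02  8.0e-02  1.0e-02] [-0.1  0.6 -0.5] 40.5
19.9 [382.57 255.89  93.14] [-1.7999e+02  7.0000e-02  1.0000e-02] [ 0.4  0.  -0.7] 40.3
19.95 [382.52 255.92  93.13] [-1.7999e+02  7.0000e-02  2.0000e-02] [-0.  -0.5 -0.4] 40.7
```

Down past the taper, then on to just above the hub.

Emit:
send_rows([
  [[0,0,-0.004],[0,0,0],0.2],
  [[0,0,-0.008],[0,0,0],0.2],
  [[0,0,-0.012],[0,0,0],0.2],
  [[0,0,-0.014],[0,0,0],0.2],
])

```text
t: 20.35
ee_pos: [382.3, 255.8, 78.6]
eef_rot: [180.0, 0.1, 0.0]
force: [0.3, -0.7, -0.4]
grip_width: 40.5
```

```bash
python3 st.py
```

```text
20.35 [382.28 255.79  78.59] [1.7999e+02 1.0000e-01 1.0000e-02] [ 0.3 -0.7 -0.4] 40.5
20.4 [382.22 255.72  78.5 ] [1.7999e+02 1.1000e-01 1.0000e-02] [ 0.1 -0.3 -1.3] 40.5
20.45 [382.32 255.74  78.76] [1.7999e+02 1.0000e-01 0.0000e+00] [-0.4  0.4 -0.8] 40.4
20.5 [382.48 255.78  78.98] [1.8e+02 9.0e-02 0.0e+00] [-0.1  0.8 -0.6] 40.4
```

Emit:
send_rows([
  [[0,0,-0.006],[0,0,0],0.2],
  [[0,0,-0.013],[0,0,0],0.2],
  [[0,0,-0.019],[0,0,0],0.2],
  [[0,0,-0.022],[0,0,0],0.2],
  [[0,0,-0.024],[0,0,0],0.2],
  [[0,0,-0.025],[0,0,0],0.2],
  [[0,0,-0.0255],[0,0,0],0.2],
  [[0,0,-0.0255],[0,0,0],0.2],
])

```text
t: 21.3
ee_pos: [382.5, 255.8, 54.8]
eef_rot: [-179.9, 0.2, -0.0]
force: [-10.9, -4.1, 26.9]
grip_width: 40.5
```

```bash
python3 st.py
```

```text
21.3 [382.49 255.75  54.82] [-1.7994e+02  1.8000e-01 -1.0000e-02] [-10.9  -4.1  26.9] 40.5
21.35 [382.49 255.77  54.81] [-1.7994e+02  1.8000e-01 -1.0000e-02] [-11.   -3.1  26.5] 40.6
21.4 [382.47 255.75  54.82] [-1.7994e+02  1.8000e-01 -1.0000e-02] [-9.9 -3.6 26.6] 40.3
21.45 [382.48 255.78  54.82] [-1.7994e+02  1.8000e-01 -1.0000e-02] [-11.5  -4.4  26.5] 40.5
```

Emit:
send_rows([
  [[0,0,0.0003],[0,0,0],0.2],
  [[0,0,0.0003],[0,0,0],-0.3],
  [[0,0,0.0003],[0,0,0],-0.5],
  [[0,0,0.002],[0,0,0],-0.5],
  [[0,0,0.03],[0,0,0],-0.5],
  [[0,0,0.07],[0,0,0],-0.5],
  [[0.01,-0.01,0.1],[0,0,0],-0.5],
  [[0.04,-0.04,0.1],[0,0,0],-0.5],
])

```text
t: 22.25
ee_pos: [422.1, 221.6, 157.7]
eef_rot: [-179.8, -0.0, 0.7]
force: [1.1, 0.9, 0.3]
grip_width: 64.3
```

```bash
python3 st.py;python3 look.py g 382 255 60
```

```text
22.25 [422.14 221.64 157.66] [-1.7981e+02 -2.0000e-02  7.1000e-01] [1.1 0.9 0.3] 64.3
22.3 [428.13 210.49 157.51] [-179.83   -0.19   -0.26] [ 2.5 -5.6  2.3] 64.0
22.35 [426.22 210.95 156.46] [-1.7986e+02 -4.0000e-02 -4.7000e-01] [0.5 0.1 0.4] 64.3
22.4 [424.38 212.87 155.54] [-1.7987e+02  1.0000e-01 -3.7000e-01] [-0.1  0.8 -0.6] 64.1
scene crop origin 372 100 x 4
top crop origin 203 223 x 6
```

View pics/g_scene_c.png

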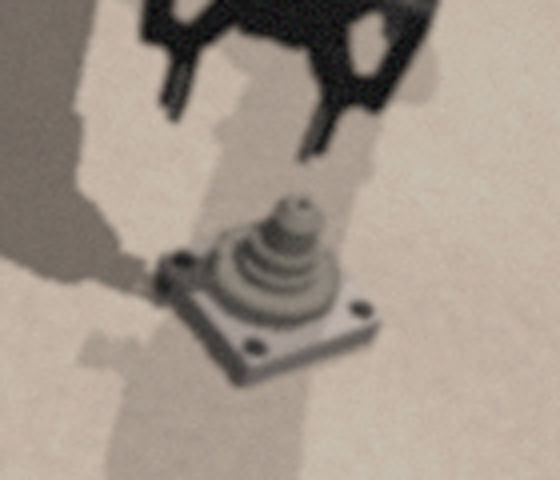

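Emit:
send_rows([
  [[0.02,-0.045,0],[0,0,0],-0.7],
  [[0.04,-0.09,0],[0,0,0],-0.7],
  [[0.06,-0.136,0],[0,0,0],-0.7],
  [[0.08,-0.182,0],[0,0,0],-0.7],
  [[0.1,-0.228,0],[0,0,0],-0.7],
  [[0.12,-0.274,0],[0,0,0],-0.7],
  [[0.14,-0.32,-0.01],[0,0,0],-0.7],
  [[0.16,-0.36,-0.02],[0,0,0],-0.7],
])

```text
t: 23.3
ee_pos: [583.0, -145.2, 133.4]
eef_rot: [-179.9, 0.3, 0.0]
force: [0.6, 0.9, 0.4]
grip_width: 72.8
```

Emit:
send_rows([
  [[0.014,-0.04,-0.01],[0,0,0],-0.7],
  [[0.0254,-0.0651,-0.04],[0,0,0],-0.7],
  [[0.0254,-0.0651,-0.07],[0,0,0],-0.7],
  [[0.0254,-0.0651,-0.088],[0,0,0],-0.7],
  [[0.0254,-0.0651,-0.088],[0,0,0],-0.7],
  [[0.0254,-0.0651,-0.088],[0,0,0],-0.7],
  [[0.0254,-0.0651,-0.088],[0,0,0],-0.7],
  [[0.0254,-0.0651,-0.088],[0,0,0],-0.7],
])

```text
t: 24.1
ee_pos: [609.5, -209.9, 47.1]
eef_rot: [-179.9, 0.1, 0.1]
force: [0.7, -0.0, -0.1]
grip_width: 72.5
```

```bash
python3 st.py;python3 look.py i 608 -210 20
```

```text
24.1 [ 609.46 -209.87   47.12] [-1.7991e+02  1.3000e-01  7.0000e-02] [ 0.7 -0.  -0.1] 72.5
24.15 [ 609.3  -209.99   46.92] [-1.799e+02  1.400e-01  6.000e-02] [-0.3 -0.2  0.4] 72.7
24.2 [ 609.13 -210.06   46.66] [-1.799e+02  1.600e-01  4.000e-02] [-0.  -0.5 -0.2] 72.6
24.25 [ 608.95 -210.15   46.4 ] [-1.7989e+02  1.9000e-01  3.0000e-02] [ 0.2 -0.5  0.3] 72.9
scene crop origin 159 108 x 4
top crop origin 357 153 x 6
```

View pics/i_scene_c.png

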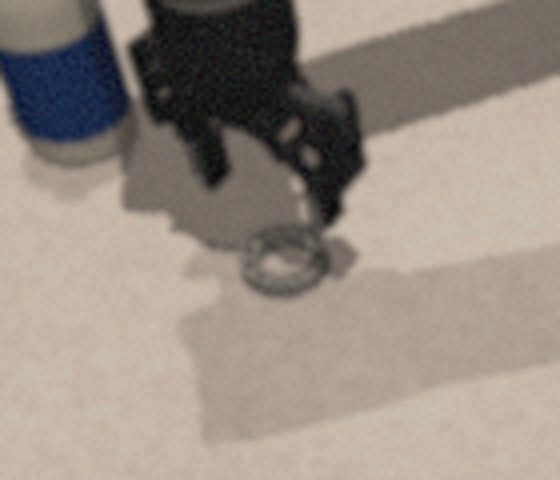

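Emit:
send_rows([
  [[-0.0005,0,-0.02],[0,0,0],-0.7],
  [[-0.0005,0,-0.036],[0,0,0],-0.7],
  [[-0.0005,0,-0.0425],[0,0,0],-0.7],
  [[-0.0005,0,-0.0425],[0,0,0],-0.7],
  [[-0.0005,0,-0.0425],[0,0,0],-0.4],
  [[-0.0005,0,-0.0425],[0,0,0],-0.15],
  [[-0.0005,0,-0.0425],[0,0,0],-0.15],
  [[-0.0005,0,-0.0425],[0,0,0],-0.15],
])

```text
t: 25.15
ee_pos: [608.6, -210.7, 4.4]
eef_rot: [-179.9, 0.2, 0.0]
force: [-1.0, -0.1, 6.5]
grip_width: 53.6
```

```bash
python3 st.py
```

```text
25.15 [ 608.58 -210.65    4.38] [-1.7991e+02  1.6000e-01  0.0000e+00] [-1.  -0.1  6.5] 53.6
25.2 [ 608.57 -210.67    4.38] [-1.7991e+02  1.6000e-01  0.0000e+00] [-1.5 -0.9  6.7] 53.5
25.25 [ 608.59 -210.63    4.38] [-1.7991e+02  1.5000e-01  0.0000e+00] [-1.6 -0.4  6.8] 53.7
25.3 [ 608.59 -210.61    4.33] [-1.7991e+02  1.6000e-01  1.0000e-02] [-2.7  0.6  6. ] 53.3
```

Emit:
send_rows([
  [[0,0,0.001],[0,0,0],-0.7],
  [[0,0,0.001],[0,0,0],-0.7],
  [[0,0,0.001],[0,0,0.15],-0.7],
  [[0,0,0.001],[0,0,0.3],-0.7],
  [[0,0,0.001],[0,0,0.45],-0.7],
  [[0,0,0.001],[0,0,0.6],-0.7],
  [[0,0,0.001],[0,0,0.75],-0.7],
  [[0,0,0.001],[0,0,0.9],-0.7],
])

```text
t: 26.1
ee_pos: [608.5, -210.5, 5.2]
eef_rot: [-179.9, 0.2, 51.9]
force: [-0.2, 0.1, -0.4]
grip_width: 72.6
```

Emit:
send_rows([
  [[0,0,0],[0,0,0.15],-0.7],
  [[0,0,0],[0,0,0.3],-0.7],
  [[0,0,0],[0,0,0.45],-0.7],
  [[0,0,0],[0,0,0.6],-0.7],
  [[0,0,0],[0,0,0.67],-0.7],
  [[0,0,0],[0,0,0.67],-0.7],
  [[0,0,0],[0,0,0.67],-0.7],
  [[0,0,0],[0,0,0.67],-0.7],
])

```text
t: 26.9
ee_pos: [608.5, -210.5, 5.1]
eef_rot: [-179.9, 0.2, 90.2]
force: [-0.6, -0.0, -0.7]
grip_width: 72.8
```

```bash
python3 st.py
```

```text
26.9 [ 608.48 -210.47    5.06] [-1.7989e+02  1.6000e-01  9.0210e+01] [-0.6 -0.  -0.7] 72.8
26.95 [ 608.45 -210.44    5.06] [-1.7989e+02  1.6000e-01  9.0240e+01] [ 0.3 -0.   0.1] 72.4
27.0 [ 608.49 -210.45    5.07] [-1.7989e+02  1.7000e-01  9.0260e+01] [ 0.4 -0.6 -0.3] 72.7
27.05 [ 608.53 -210.42    5.1 ] [-1.7989e+02  1.7000e-01  9.0270e+01] [ 0.5  0.1 -0.2] 72.4
```

Emit:
send_rows([
  [[0,0,-0.001],[0,-0.003,-0.004],-0.7],
  [[0,0,-0.001],[0,-0.003,-0.004],-0.4],
  [[0,0,-0.001],[0,-0.003,-0.004],-0.1],
  [[0,0,-0.001],[0,-0.003,-0.004],-0.1],
  [[0,0,-0.001],[0,-0.003,-0.004],-0.1],
  [[0,0,-0.001],[0,-0.003,-0.004],-0.1],
  [[0,0,0.02],[0,-0.003,-0.004],-0.1],
  [[0,0,0.05],[0,-0.003,-0.004],-0.1],
], grip_force=25)

```text
t: 27.85
ee_pos: [606.8, -209.7, 53.3]
eef_rot: [-179.8, 0.1, 90.0]
force: [0.5, 0.1, -1.5]
grip_width: 53.0
```

```bash
python3 st.py
```

```text
27.85 [ 606.82 -209.75   53.28] [-1.798e+02  1.100e-01  9.004e+01] [ 0.5  0.1 -1.5] 53.0
27.9 [ 610.12 -211.48   60.08] [179.71   0.25  90.02] [ 3.5 -2.5  3.4] 53.5
27.95 [ 610.64 -211.78   58.94] [179.61   0.28  90.02] [ 0.1  0.3 -1.4] 52.9
28.0 [ 609.74 -211.13   56.96] [179.73   0.23  90.03] [-0.2 -0.7 -1.1] 52.8
```

Emit:
send_rows([
  [[-0.005,0.01,0.045],[0,0,0],-0.1],
  [[-0.02,0.042,0.075],[0,0,0],-0.1],
  [[-0.04,0.085,0.075],[0,0,0],-0.1],
  [[-0.06,0.13,0.075],[0,0,0],-0.1],
  [[-0.08,0.175,0.075],[0,0,0],-0.1],
  [[-0.1,0.22,0.075],[0,0,0],-0.1],
  [[-0.12,0.264,0.075],[0,0,0],-0.1],
  [[-0.14,0.308,0.075],[0,0,0],-0.1],
])

```text
t: 28.8
ee_pos: [468.0, 98.5, 131.0]
eef_rot: [179.8, 0.3, 90.1]
force: [1.3, 0.5, -0.6]
grip_width: 52.9
```

Emit:
send_rows([
  [[-0.02,0.04,0],[0,0,0],-0.1],
  [[-0.042,0.08,0],[0,0,0],-0.1],
  [[-0.062,0.117,0],[0,0,0],-0.1],
  [[-0.078,0.145,0],[0,0,0],-0.1],
  [[-0.0855,0.1573,0],[0,0,0],-0.1],
  [[-0.0855,0.1573,0],[0,0,0],-0.1],
  [[-0.0855,0.1573,0],[0,0,0],-0.1],
  [[-0.0855,0.1573,0],[0,0,0],-0.1],
])

```text
t: 29.6
ee_pos: [383.0, 254.4, 130.7]
eef_rot: [179.8, 0.3, 89.9]
force: [0.8, -0.2, -1.0]
grip_width: 53.4
```

```bash
python3 look.py j 382 255 100;python3 st.py
```

```text
scene crop origin 377 88 x 4
top crop origin 201 223 x 6
29.7 [383.09 254.62 130.87] [179.8    0.27  89.92] [-0.  -0.3 -0.6] 53.1
29.75 [383.   254.82 130.93] [179.8    0.26  89.94] [ 0.6  0.1 -0.6] 53.0
29.8 [382.92 255.03 130.98] [179.8    0.25  89.96] [ 0.1  0.  -1.2] 53.2
29.85 [382.82 255.23 131.01] [179.79   0.25  89.98] [-1.5 -0.2 -1.4] 53.1
```

View pics/j_scene_c.png

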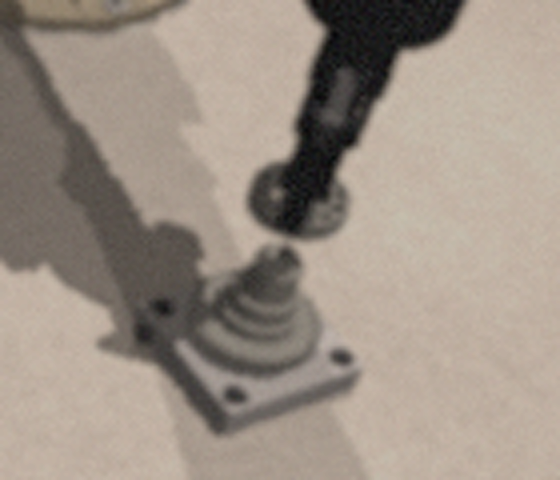

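Emit:
send_rows([
  [[-0.0003,0.0005,-0.015],[0,0,0],-0.1],
  [[-0.0003,0.0005,-0.026],[0,0,0],-0.1],
  [[-0.0003,0.0005,-0.032],[0,0,0],-0.1],
  [[-0.0003,0.0005,-0.036],[0,0,0],-0.1],
  [[-0.0003,0.0005,-0.039],[0,0,0],-0.1],
  [[-0.0003,0.0005,-0.039],[0,0,0],-0.1],
  [[-0.0003,0.0005,-0.039],[0,0,0],-0.1],
])

```text
t: 30.55
ee_pos: [382.7, 255.8, 92.3]
eef_rot: [179.8, 0.2, 90.0]
force: [-0.2, -0.9, -0.7]
grip_width: 53.1
```

```bash
python3 st.py
```

```text
30.55 [382.72 255.82  92.26] [179.78   0.24  89.98] [-0.2 -0.9 -0.7] 53.1
30.6 [382.76 255.86  92.34] [179.77   0.23  89.98] [-0.2 -0.1 -1.3] 53.1
30.65 [382.75 255.9   92.36] [179.77   0.22  89.98] [-0.8 -0.1 -1.1] 53.3
30.7 [382.73 255.9   92.34] [179.77   0.22  89.98] [-0.3  0.  -1.2] 52.7
```

Seat TCP ≈ 68.1; first past the taper.

Emit:
send_rows([
  [[-0.0002,-0.0001,-0.004],[0,0,0],-0.1],
  [[-0.0002,-0.0001,-0.008],[0,0,0],-0.1],
  [[-0.0002,-0.0001,-0.012],[0,0,0],-0.1],
  [[-0.0002,-0.0001,-0.014],[0,0,0],-0.1],
])

```text
t: 31.1
ee_pos: [382.2, 255.7, 77.8]
eef_rot: [179.8, 0.2, 90.0]
force: [-0.9, 1.6, 0.0]
grip_width: 53.1
```

```bash
python3 st.py
```

```text
31.1 [382.22 255.73  77.76] [179.8    0.25  89.99] [-0.9  1.6  0. ] 53.1
31.15 [382.22 255.71  77.65] [179.8    0.25  89.99] [-0.4  0.7 -0.6] 53.5
31.2 [382.22 255.77  77.9 ] [179.8    0.25  89.99] [-0.3  0.9 -2.2] 53.1
31.25 [382.29 255.79  78.08] [179.8    0.24  89.99] [-1.  1. -2.] 52.8
```

Emit:
send_rows([
  [[0,0,-0.003],[0,0,0],-0.1],
  [[0,0,-0.006],[0,0,0],-0.1],
  [[0,0,-0.009],[0,0,0],-0.1],
  [[0,0,-0.0105],[0,0,0],-0.1],
  [[0,0,-0.0105],[0,0,0],-0.1],
  [[0,0,-0.0105],[0,0,0],-0.1],
])

```text
t: 31.85
ee_pos: [382.4, 255.9, 68.3]
eef_rot: [179.8, 0.2, 90.0]
force: [-3.5, -2.6, 11.0]
grip_width: 52.6
```

```bash
python3 st.py
```

```text
31.85 [382.41 255.92  68.31] [179.8    0.21  89.98] [-3.5 -2.6 11. ] 52.6
31.9 [382.41 255.94  68.33] [179.8    0.2   89.98] [-3.6 -1.9 10.6] 53.0
31.95 [382.38 255.93  68.32] [179.8    0.21  89.98] [-3.7 -1.9 11.2] 52.9
32.0 [382.4  255.94  68.33] [179.8    0.2   89.98] [-4.1 -2.9 11.1] 53.3
```

Emit:
send_rows([
  [[0,0,0.0003],[0,0,0],-0.4],
  [[0,0,0.0003],[0,0,0],-0.7],
  [[0,0,0.0003],[0,0,0],-0.7],
  [[0,0,0.02],[0,0,0],-0.7],
  [[0,0,0.05],[0,0,0],-0.7],
  [[0,0,0.08],[0,0,0],-0.7],
  [[0.01,-0.02,0.08],[0,0,0],-0.7],
  [[0.03,-0.06,0.08],[0,0,0],-0.7],
])

```text
t: 32.8
ee_pos: [412.1, 198.6, 149.2]
eef_rot: [179.7, 0.1, 90.4]
force: [1.5, -1.2, -1.1]
grip_width: 72.7
```

```bash
python3 look.py k 382 255 60;python3 st.py
```

```text
scene crop origin 372 100 x 4
top crop origin 203 223 x 6
32.9 [414.85 190.77 148.7 ] [179.72   0.26  89.56] [ 0.2 -0.9  0.2] 72.4
32.95 [413.59 193.26 148.45] [179.77   0.22  89.67] [-1.3  0.3 -0. ] 72.5
33.0 [412.73 195.04 148.27] [179.8    0.2   89.82] [-0.1  0.1 -0.3] 72.4
33.05 [412.23 196.07 148.17] [179.82   0.2   89.95] [ 0.5 -0.1 -1.2] 72.4
```

View pics/k_scene_c.png

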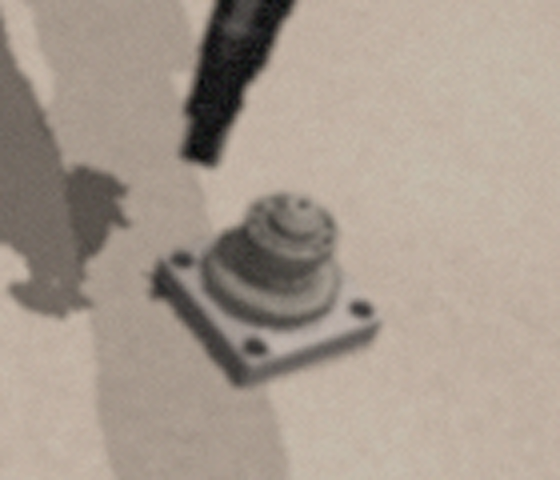

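Emit:
send_rows([
  [[0.02,-0.04,0],[0,0,0],-0.7],
  [[0.035,-0.085,0],[0,0,0],-0.7],
  [[0.04,-0.13,0],[0,0,0],-0.7],
  [[0.038,-0.175,-0.02],[0,0,0],-0.7],
  [[0.033,-0.205,-0.05],[0,0,0],-0.7],
  [[0.033,-0.2126,-0.085],[0,0,0],-0.7],
  [[0.033,-0.2126,-0.103],[0,0,0],-0.7],
  [[0.033,-0.2126,-0.103],[0,0,0],-0.7],
])

```text
t: 33.85
ee_pos: [443.1, -15.9, 42.8]
eef_rot: [-179.9, 0.3, 90.0]
force: [-0.2, 0.2, -0.2]
grip_width: 72.7
```

```bash
python3 look.py l 445 -16 20;python3 st.py
```

```text
scene crop origin 258 93 x 4
top crop origin 294 204 x 6
33.95 [445.3  -15.71  45.35] [179.86   0.22  90.03] [-0.8  0.4  0.9] 72.9
34.0 [445.95 -15.65  45.93] [179.77   0.2   90.04] [ 0.1 -0.3  0.4] 72.7
34.05 [446.24 -15.67  46.23] [1.7972e+02 1.7000e-01 9.0040e+01] [-0.6 -0.3  0.2] 72.6
34.1 [446.29 -15.73  46.29] [1.797e+02 1.600e-01 9.002e+01] [-0.6  0.5 -0.4] 72.5
```

View pics/l_scene_c.png

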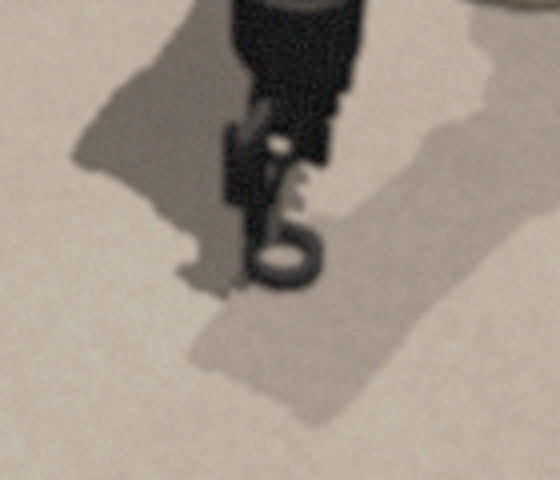

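Emit:
send_rows([
  [[-0.0008,-0.0005,-0.02],[0,0,0],-0.7],
  [[-0.0008,-0.0005,-0.036],[0,0,0],-0.7],
  [[-0.0008,-0.0005,-0.0415],[0,0,0],-0.7],
  [[-0.0008,-0.0005,-0.0415],[0,0,0],-0.7],
  [[-0.0008,-0.0005,-0.0415],[0,0,0],-0.4],
  [[-0.0008,-0.0005,-0.0415],[0,0,0],-0.15],
  [[-0.0008,-0.0005,-0.0415],[0,0,0],-0.15],
  [[-0.0008,-0.0005,-0.0415],[0,0,0],-0.15],
], grip_force=20)

```text
t: 34.9
ee_pos: [446.6, -16.1, 6.2]
eef_rot: [179.6, 0.1, 90.0]
force: [-1.0, 0.4, 7.3]
grip_width: 52.7
```

```bash
python3 st.py
```

```text
34.9 [446.63 -16.12   6.16] [1.7958e+02 1.1000e-01 9.0020e+01] [-1.   0.4  7.3] 52.7
34.95 [446.6  -16.14   6.14] [1.7958e+02 1.1000e-01 9.0020e+01] [-1.4  0.1  7.6] 53.2
35.0 [446.6  -16.1    6.15] [1.7958e+02 1.1000e-01 9.0020e+01] [-1.9 -0.7  7.5] 53.2
35.05 [446.6  -16.1    6.14] [1.7958e+02 1.1000e-01 9.0020e+01] [-2.5  0.7  7.6] 52.8
```

Emit:
send_rows([
  [[0,0,0.001],[0,0,0],-0.7],
  [[0,0,0.001],[0,0,0],-0.7],
  [[0,0,0.001],[0,0,0.15],-0.7],
  [[0,0,0.001],[0,0,0.3],-0.7],
  [[0,0,0.001],[0,0,0.45],-0.7],
  [[0,0,0.001],[0,0,0.6],-0.7],
  [[0,0,0.001],[0,0,0.75],-0.7],
  [[0,0,0.001],[0,0,0.9],-0.7],
])

```text
t: 35.85
ee_pos: [446.7, -16.1, 7.3]
eef_rot: [179.6, 0.1, 141.9]
force: [-0.1, -0.1, -0.1]
grip_width: 72.9
```

Emit:
send_rows([
  [[0,0,0],[0,0,0.15],-0.7],
  [[0,0,0],[0,0,0.3],-0.7],
  [[0,0,0],[0,0,0.45],-0.7],
  [[0,0,0],[0,0,0.6],-0.7],
  [[0,0,0],[0,0,0.67],-0.7],
  [[0,0,0],[0,0,0.67],-0.7],
  [[0,0,0],[0,0,0.67],-0.7],
  [[0,0,0],[0,0,0.67],-0.7],
])

```text
t: 36.65
ee_pos: [446.8, -16.1, 7.4]
eef_rot: [179.6, 0.1, -179.8]
force: [-0.2, 0.3, 0.9]
grip_width: 72.9
```

```bash
python3 st.py
```

```text
36.65 [446.78 -16.12   7.43] [ 1.7957e+02  1.3000e-01 -1.7978e+02] [-0.2  0.3  0.9] 72.9
36.7 [446.74 -16.11   7.39] [ 1.7957e+02  1.3000e-01 -1.7975e+02] [-0.9 -0.5  0.3] 72.3
36.75 [446.73 -16.07   7.38] [ 1.7957e+02  1.3000e-01 -1.7973e+02] [-0.7  0.6  0.3] 72.3
36.8 [446.71 -16.09   7.38] [ 1.7957e+02  1.3000e-01 -1.7971e+02] [-0.5 -0.1  0.9] 72.8
```

Emit:
send_rows([
  [[-0.0001,0,-0.002],[-0.007,0,-0.005],-0.7],
  [[-0.0001,0,-0.002],[-0.007,0,-0.005],-0.4],
  [[-0.0001,0,-0.002],[-0.007,0,-0.005],-0.1],
  [[-0.0001,0,-0.002],[-0.007,0,-0.005],-0.1],
  [[-0.0001,0,-0.002],[-0.007,0,-0.005],-0.1],
  [[-0.0001,0,-0.002],[-0.007,0,-0.005],-0.1],
], grip_force=25)

```text
t: 37.4
ee_pos: [446.5, -15.8, 5.4]
eef_rot: [180.0, 0.1, -180.0]
force: [-1.9, 2.2, 4.7]
grip_width: 51.8
```

```bash
python3 st.py
```

```text
37.4 [446.51 -15.77   5.44] [ 1.7995e+02  1.1000e-01 -1.7999e+02] [-1.9  2.2  4.7] 51.8
37.45 [446.52 -15.75   5.45] [ 1.7995e+02  1.1000e-01 -1.7999e+02] [-1.5  2.1  4.3] 51.4
37.5 [446.53 -15.77   5.44] [ 1.7995e+02  1.1000e-01 -1.7999e+02] [-3.1  2.   5.8] 51.5
37.55 [446.54 -15.8    5.44] [ 1.7995e+02  1.1000e-01 -1.7999e+02] [-2.9  2.9  5.3] 51.5
```

Emit:
send_rows([
  [[0,0,0.03],[0,0,0],-0.1],
  [[0,0,0.08],[0,0,0],-0.1],
  [[0.01,0.02,0.122],[0,0,0],-0.1],
  [[0.01,0.065,0.125],[0,0,0],-0.1],
  [[0.01,0.112,0.125],[0,0,0],-0.1],
  [[-0.01,0.157,0.125],[0,0,0],-0.1],
  [[-0.035,0.2,0.125],[0,0,0],-0.1],
  [[-0.055,0.24,0.125],[0,0,0],-0.1],
])

```text
t: 38.35
ee_pos: [390.0, 225.7, 129.9]
eef_rot: [180.0, 0.1, -180.0]
force: [1.1, 1.2, -2.5]
grip_width: 51.5
```

Emit:
send_rows([
  [[-0.006,0.022,0],[0,0,0],-0.1],
  [[-0.0076,0.0301,0],[0,0,0],-0.1],
  [[-0.0076,0.0301,0],[0,0,0],-0.1],
  [[-0.0076,0.0301,0],[0,0,0],-0.1],
  [[-0.0076,0.0301,0],[0,0,0],-0.1],
  [[-0.0076,0.0301,0],[0,0,0],-0.1],
])

```text
t: 38.95
ee_pos: [383.0, 254.5, 129.9]
eef_rot: [180.0, 0.1, 179.9]
force: [0.0, 0.7, -1.7]
grip_width: 51.8
```

```bash
python3 look.py n 382 255 100;python3 st.py
```

```text
scene crop origin 377 88 x 4
top crop origin 201 223 x 6
39.05 [382.8  254.99 129.99] [1.7998e+02 1.0000e-01 1.7994e+02] [-0.5 -0.3 -1.7] 51.5
39.1 [382.7 255.2 130. ] [1.7998e+02 1.0000e-01 1.7996e+02] [-0.6 -0.6 -1.9] 51.4
39.15 [382.58 255.39 130.  ] [1.7998e+02 1.0000e-01 1.7998e+02] [ 0.1  0.2 -2.7] 51.6
39.2 [382.52 255.52 129.97] [1.7997e+02 1.0000e-01 1.8000e+02] [ 0.  -0.4 -2.6] 51.6
```

View pics/n_scene_c.png

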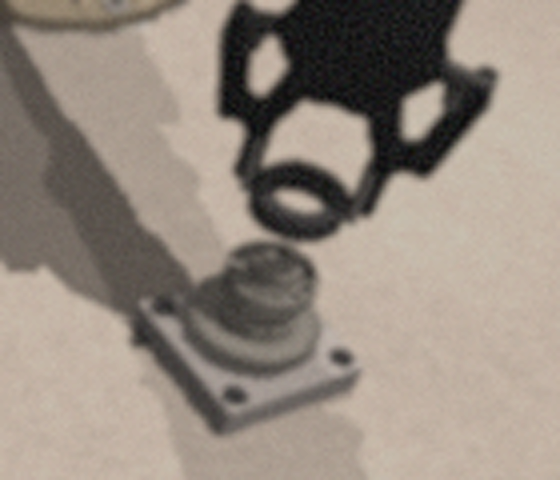

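Collar bottom ≈ 124.5; down to ≈ 89.

Emit:
send_rows([
  [[-0.0001,0.0002,-0.012],[0,0,0],-0.1],
  [[-0.0001,0.0002,-0.022],[0,0,0],-0.1],
  [[-0.0001,0.0002,-0.028],[0,0,0],-0.1],
  [[-0.0001,0.0002,-0.032],[0,0,0],-0.1],
  [[-0.0001,0.0002,-0.0355],[0,0,0],-0.1],
  [[-0.0001,0.0002,-0.0355],[0,0,0],-0.1],
  [[-0.0001,0.0002,-0.0355],[0,0,0],-0.1],
])

```text
t: 39.9
ee_pos: [382.6, 255.8, 94.6]
eef_rot: [180.0, 0.1, 180.0]
force: [0.1, 0.3, -2.3]
grip_width: 51.5
```

```bash
python3 st.py
```

```text
39.9 [382.57 255.78  94.61] [1.7997e+02 1.1000e-01 1.8000e+02] [ 0.1  0.3 -2.3] 51.5
39.95 [382.64 255.86  94.77] [1.7996e+02 1.2000e-01 1.8000e+02] [ 0.3 -0.6 -1.8] 51.5
40.0 [382.64 255.86  94.8 ] [1.7995e+02 1.2000e-01 1.7999e+02] [ 0.1  0.8 -1.8] 51.6
40.05 [382.64 255.89  94.82] [1.7995e+02 1.3000e-01 1.8000e+02] [-0.1 -0.1 -2.1] 51.2
```

Emit:
send_rows([
  [[0,0,-0.003],[0,0,0],-0.1],
  [[0,0,-0.006],[0,0,0],-0.1],
  [[0,0,-0.009],[0,0,0],-0.1],
  [[0,0,-0.011],[0,0,0],-0.1],
  [[0,0,-0.0125],[0,0,0],-0.1],
  [[0,0,-0.013],[0,0,0],-0.1],
  [[0,0,-0.013],[0,0,0],-0.1],
])

```text
t: 40.75
ee_pos: [382.6, 255.8, 82.4]
eef_rot: [179.9, 0.1, 180.0]
force: [-3.1, -2.5, 7.0]
grip_width: 52.0
```

```bash
python3 st.py
```

```text
40.75 [382.63 255.85  82.42] [1.7995e+02 1.2000e-01 1.7999e+02] [-3.1 -2.5  7. ] 52.0
40.8 [382.67 255.83  82.42] [1.7994e+02 1.3000e-01 1.7999e+02] [-2.5 -2.7  7. ] 51.7
40.85 [382.65 255.87  82.42] [1.7994e+02 1.2000e-01 1.8000e+02] [-3.2 -2.6  6.8] 51.7
40.9 [382.62 255.83  82.41] [1.7995e+02 1.2000e-01 1.7999e+02] [-2.3 -1.9  6.5] 51.6
```

Seated exactly at the expected 82.4. Release and retreat.

Emit:
send_rows([
  [[0,0,0.0003],[0,0,0],-0.4],
  [[0,0,0.0003],[0,0,0],-0.7],
  [[0,0,0.0003],[0,0,0],-0.7],
  [[0,0,0.02],[0,0,0],-0.7],
  [[0,0,0.05],[0,0,0],-0.7],
  [[0,0,0.08],[0,0,0],-0.7],
  [[0.01,-0.02,0.09],[0,0,0],-0.7],
  [[0.03,-0.06,0.09],[0,0,0],-0.7],
])

```text
t: 41.7
ee_pos: [412.9, 198.9, 174.6]
eef_rot: [179.8, 0.3, -179.6]
force: [1.3, -0.6, -0.1]
grip_width: 72.2
```

Emit:
send_rows([
  [[0.03,-0.04,0],[0,0,0],-0.7],
  [[0.05,-0.08,0],[0,0,0],-0.7],
  [[0.05,-0.1,0],[0,0,0],-0.7],
  [[0.05,-0.1,0],[0,0,0],-0.7],
  [[0.05,-0.1,0],[0,0,0],-0.7],
  [[0.05,-0.1,0],[0,0,0],-0.7],
])

```text
t: 42.3
ee_pos: [462.6, 100.3, 174.5]
eef_rot: [179.7, 0.3, -179.5]
force: [-0.3, 0.7, -0.1]
grip_width: 72.4
```

```bash
python3 look.py p 382 255 60;python3 st.py
```

```text
scene crop origin 372 100 x 4
top crop origin 203 223 x 6
42.4 [462.63 100.29 174.52] [ 179.74    0.3  -179.49] [-0.1  0.1 -0.8] 72.8
42.45 [462.7  100.11 174.53] [ 179.75    0.31 -179.5 ] [ 0.1  0.2 -0.9] 72.7
42.5 [462.73  99.9  174.53] [ 179.75    0.31 -179.52] [-0.2  0.  -0.1] 72.6
42.55 [462.76  99.68 174.54] [ 179.75    0.31 -179.54] [-0.3  0.3 -0.1] 72.3
```

View pics/p_scene_c.png

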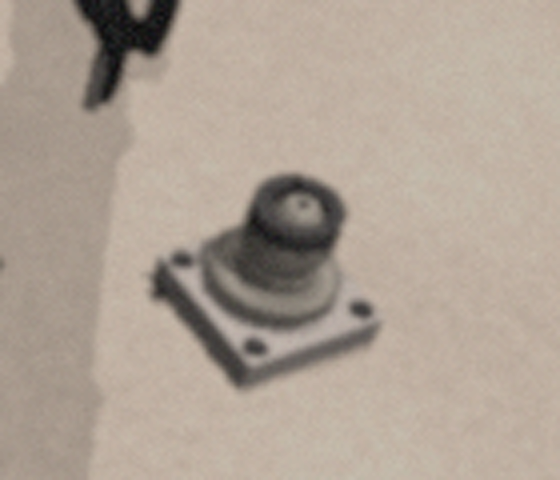

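View pics/p_top.png

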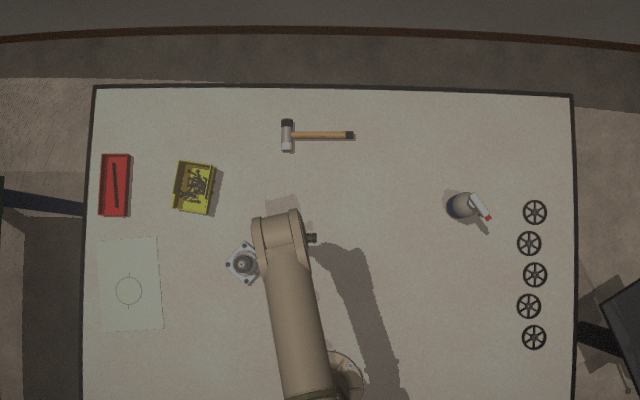

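The picture shows the full stack: gear, sleeve, bearing and dark collar, with the shaft tip level with the collar's top at crop pixel (300, 205). The bin, bottle and mallet haven't moved, and the gripper is clear.

```bash
python3 -c "
from station import ctrl
print(ctrl.finish_job())"
```

```text
the job is handed in; nothing more can be done
None
```

The shaft is built up: gear (hub upwards), spacer sleeve, ball bearing and clamp collar are all on it in that order, and the job is handed in. No verdict was reported. The simulation clock stood at about 42.5 s at my last check, against the 104 s limit.

- **Method:** I found the parts in both cameras, which agreed to within about 3 mm. I squeezed each part in two directions at right angles so that it was centred in the gripper. Each part was lowered under force readings and released only after contact was felt.
- **Seating:** When contact was felt, the tool height put the sleeve at 50.0 mm, the bearing at about 64.2 mm and the collar at 77.0 mm. The gear came out at about 30.5 mm, but its grip height is less certain. Pushing down took 7–27 N, highest on the sleeve.
- **Last checks:** The final pictures show the parts flat and concentric, with the collar's top level with the shaft tip. The bin, bottle and mallet are at the same pixels as at the start. The gripper is well clear with no contact force.
- **Failures:** None of my checks failed or disagreed. The sleeve's seat was judged from tool height and the scene-camera picture only, since the arm hid it from the top camera.

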